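Shift the strip feeder's gear lever through its H-gate

ROBOT

A 6-joint arm with a two-finger parallel gripper is mounted at the origin on the work surface. World frame = base frame: x ahead of the robot, y to its left, z up, the work surface at z = 0. Lengths are in mm, angles in rad, forces in N, time in s.
With the tool pointing down it reaches from about 325 to 875 mm from the base axis. Payload 4.4 kg.
Tool frame: the origin (TCP) lies on the centre line of the jaws, within the pads' length; the fingertips stand ahead of it and the grasp point (between the pads) lies 6 mm ahead of it (ctrl.tcp_to_tips is the z of the fingertips in the tool frame, in mm); z points along the fingers, y is the line along which they close (so a half turn about z gives the same grasp; the last joint's range is limited). The gripper opens to 85 mm and grips with 20 to 120 N. Pads are 22 mm wide; open, the fingers measure 114 mm over their backs; the gripper's body (76 mm by 85 mm) begins 54 mm behind the grasp point. The pads swing forward as they close: fully open they stand 13 mm farther back than shut.
Start: joints at [-1.47, 0.207, 1.542, -0, 1.393, -0.15], TCP at [142.69, -557.016, 256.282] pointing down, gripper open.
Joint ranges: [-2.73, 2.73], [-0.86, 2.22], [0.23, 2.46], [-1.11, 4.25], [0.08, 2.63], [-2.82, 2.82]. Speed limits (rad/s): [2.79, 2.79, 3.14, 3.14, 3.14, 3.14].

INTERFACE

Orientations are given as a 3x3 rotation matrix whose columns are the frame's x, y, z axes.
In Python, from plant import ctrl, sensors, optics gives the robot as it stands. Calls block until the motion is done:
- ctrl.move_ptp(position, orientation): joint-space move of the TCP to a pose.
- ctrl.move_l(position, rot=None, vel=150, threshold=None): straight line of the TCP; rot=None keeps the orientation; vel is the mean speed in mm/s. With threshold (N) it stops when the force on the tool has changed by that much, and returns True; else False.
- ctrl.set_joints(angles): joint-space move.
- ctrl.gripper_to(opening, force=None): finger opening in mm; force is the grip in N (None keeps the last); returns when the fingers have stopped.
- ctrl.hold(seconds).
- ctrl.solve_ik(position, orientation): joint angles nearest the present ones, or None.
- sensors.read_state(): the state.
- optics.grab_frame(name): name is "scene" or "side" or "wrist"; returns (picture, depth): 420x560x3 uint8, red, green, blue; 420x560 float32, mm along the optical axis (not along the pixel's ray), 0 where there is no reading.
- optics.camera_params(name): a dict with "mtx" (3x3 intrinsics, pixels), "R" (3x3) and "t" (3): a world point X has camera coordinates R X + t; the wrist camera has in their place "T_tool_cam" (4x4, takes a point from camera to tool coordinates, whose origin is the TCP and whose axes are the flange's). Camera axes: x right, y down, z forward; pixel columns grow to the right and rows downward; lengths in mm; the calibration is good to about 2 mm. The wrist camera is an equidistant fisheye: a pixel r from the principal point sees the ray r / f radians off the axis. A picture is of the moment at which its call begins: read the wrist's pose just before it. camera_params takes no time and is no camera call.
A pose or a line that the arm cannot do raises ctrl.MotionError and nothing moves.
- ctrl.finish_job(): hands the job in; it is judged then, once.
The state is a dict: "t": time; "q": joint angles; "qvel": joint speeds; "tau": joint torques, N m; "eef_pos": TCP position; "eef_rot": TCP orientation; "force": force on the tool from outside, world axes, zero at the start; "wrist_torque": the same for the moment, N m; "grip_width": finger opening in mm; "grasp_force": force on a finger pad.
Only numpy, scipy, OpenCV 4.12 (cv2) and the standard library are available. Lean on these libraries where they do the work, as an engineer would, in place of code of your own. Each camera call takes 0.05 s, during which the arm holds its last target. There are 200 camera calls.

TASK

The gear lever of the strip feeder is in the near left slot of its H-shaped gate. With gentle pushes of the fingertips, without gripping it, push the lever out to the cross passage, across, and fully home into the right-hand slot that the tall mushroom-headed marker peg stands beside. Then move clear, and leave everything else on the bench where it is.

Things in the scene. Friction and masses are not known exactly. Their poses are not given: they have to be found in the camera images.
- feeder: green gearbox, fixed, 200 x 220 mm, top 90 mm above the bench. Origin: centre of its underside, right below the gate's centre. x points to its far side (away from the robot; turned up to 0.4 rad), y to its left, z up. Left: grey motor (to y = 235 mm, top 123 mm). Right: black rubber roller (to y = -227 mm, top 86 mm)
- gate (a point): centre of the gate's top face, 100 mm above the bench, axes as the feeder's. Grey plate 104 x 116 mm with an H cut in it: two slots along x, 14 mm wide, centred at y = +16 mm (left) and -16 mm (right), x = -27 to +27 mm, joined by one cross passage along y at x = 0, 16 mm wide. Four slot ends: near left, far left, near right, far right
- lever: black ball knob, 36 mm across, on a 10 mm steel stem through the gate. Origin: ball centre, 140 mm from the pivot, which is 40 mm above the feeder's origin; ball 180 mm above the bench upright, 166 mm at a slot end (there 48 mm in x, 37 in y off the gate's centre). The gate's edges stop the stem; play at the ball 5 to 8 mm. No spring: 3 to 5 N moves it, it stays where left, cannot be lifted
- selector_fore (a joint): lean of the lever along the feeder's x axis, rad: -0.349 fully home in a near slot (end stop), 0 in the cross passage, +0.349 fully home in a far slot (end stop). It starts in the near left slot between -0.345 and -0.22
- selector_side (a joint): lean of the lever to the feeder's right (-y), rad: -0.283 in the left slots (stop), 0 upright in mid-passage, +0.283 in the right slots (stop)
- marker: fixed steel peg with a mushroom head 22 mm across, 26 mm tall on the gate plate (top 126 mm above the bench). It stands at y = -40 mm from the gate's centre and x = +22 mm (beside the far right slot end) or -22 mm (near right slot end). The other three slot ends have low plugs, 12 mm across, 4 mm high, in the like places. Origin: centre of its foot
- tin: round aluminium jar, 38 mm across, 32 mm high, standing on the feeder's housing near its far left corner; loose, to be left alone
- offcut: flat offcut of wood, 45 x 120 x 20 mm, on the bench on the near side of the feeder; loose, to be left alone
- tape: black tape measure, 62 x 62 x 34 mm, on the bench on the near side of the feeder; loose, to be left alone
- tub: grey open tub, 80 mm across, 55 mm high, on the bench beyond the feeder; loose, to be left alone
- square: try square lying flat, wooden stock 90 x 22 x 16 mm and steel blade 120 mm, on the bench beyond the feeder; loose, to be left alone
- glue: white glue bottle, 56 mm across, 150 mm high, on the bench left of the feeder's motor; loose, to be left alone
- driver: screwdriver lying on the bench right of the feeder's roller; loose, to be left alone

How it is judged (in metres and radians):
At the end, for the whole second after the job is handed in: The lever rests in the right-hand slot beside the marker peg, home to within 0.05 rad (about 7 mm at the ball) of the slot's end stop, not touched; nothing else has been moved (((x of marker in the frame of feeder above 0 m and value of joint selector_fore above 0.3 rad) or (x of marker in the frame of feeder below 0 m and value of joint selector_fore below -0.3 rad)) and value of joint selector_side above 0.2 rad and velocity of joint selector_fore between -0.05 and 0.05 rad/s).
It fails at once if the lever is gripped or forced: more than 36 N between fingers and lever (contact force between the fingers and lever above 36 N).
It fails at once if a loose thing on the bench or the feeder is moved more than 20 mm, or lifted (distance of any of tin, offcut, tape, tub, square, glue, driver from where it was at the start of the episode above 0.02 m).
It also fails if it takes over 72 s, if anything falls off the work surface, if the arm or the gripper's body presses on something with over 40 N, if the wrist force passes 120 N, or if a joint passes its speed limit or range.

## Working session

There is one attempt and no reset: what is moved stays moved. The work goes in short steps, each a Python script; the robot and the scene stay as the last script left them, time stands still between calls to the robot, and variables do not carry over. Pictures are saved under pics/ and viewed, at most 10 in all, crops included, and the job is handed in when it is done.

```bash
mkdir -p pics; ls
python3 - <<'E'
from plant import ctrl,sensors,optics
import cv2,numpy as np
for n in ("scene","side"):
    im,d=optics.grab_frame(n); cv2.imwrite(f"pics/{n}0.png",im[:,:,::-1]); np.savez(f"pics/{n}0.npz",im=im,d=d)
    p=optics.camera_params(n); print(n,p["mtx"].tolist(),(-p["R"].T@p["t"]).round().tolist(),p["R"].round(2).tolist())
print(ctrl.tcp_to_tips,sensors.read_state()["t"],sensors.read_state()["eef_rot"])
E
```

```text
pics
scene [[532.352833695221, 0.0, 280.9513219888203], [0.0, 532.352833695221, 206.3948574646511], [0.0, 0.0, 1.0]] [1198.0, 379.0, 970.0] [[-0.5, 0.86, 0.01], [0.67, 0.4, -0.63], [-0.55, -0.31, -0.78]]
side [[517.5976178292523, 0.0, 279.65995443323567], [0.0, 517.5976178292523, 210.7275953904725], [0.0, 0.0, 1.0]] [258.0, 746.0, 1059.0] [[-0.9, -0.44, 0.0], [-0.34, 0.69, -0.64], [0.28, -0.58, -0.77]]
25.0 0.1 [[ 9.68723988e-01  2.48140631e-01 -2.49782748e-04]
 [ 2.48140599e-01 -9.68721745e-01  2.10346521e-03]
 [ 2.79985206e-04 -2.09965845e-03 -9.99997757e-01]]
```

View pics/scene0.png

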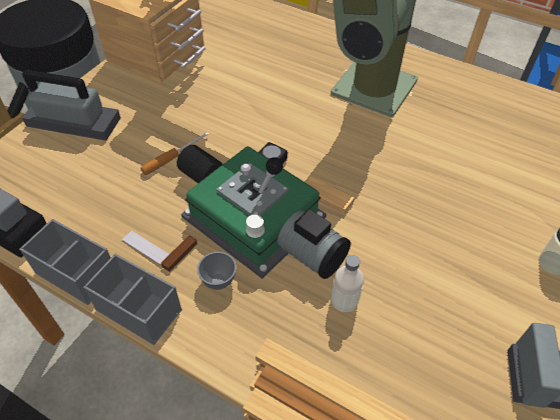

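View pics/side0.png

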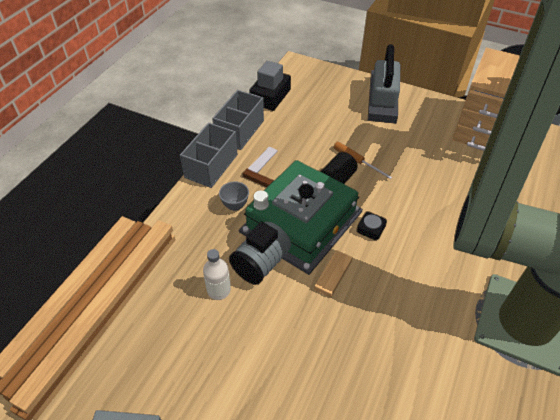

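```bash
cat > h.py <<'E'
import numpy as np,cv2
from plant import ctrl,sensors,optics
def cloud(n,d):
    p=optics.camera_params(n); v,u=np.mgrid[:420,:560]
    c=np.stack([(u-p["mtx"][0,2])/p["mtx"][0,0]*d,(v-p["mtx"][1,2])/p["mtx"][1,1]*d,d],-1)
    return (c-p["t"])@p["R"]
def ray(n,u,v,z):
    p=optics.camera_params(n); o=-p["R"].T@p["t"]
    r=p["R"].T@np.linalg.solve(p["mtx"],[u,v,1.]); return o+r*(z-o[2])/r[2]
E
python3 - <<'E'
from h import *
out=[]
for n,(u,v) in (("scene",(253,185)),("side",(305,198))):
    f=np.load(f"pics/{n}0.npz"); im,d=f["im"],f["d"]; W=cloud(n,d)
    out.append(cv2.resize(im[v-50:v+50,u-50:u+50],(400,400),interpolation=cv2.INTER_CUBIC))
    g=im.astype(int); hsv=cv2.cvtColor(im,cv2.COLOR_RGB2HSV)
    box=np.zeros(d.shape,bool); box[v-60:v+60,u-80:u+80]=1
    green=box&(hsv[...,0]>55)&(hsv[...,0]<95)&(hsv[...,1]>100)&(abs(W[...,2]-90)<6)
    pl=box&(hsv[...,1]<60)&(abs(W[...,2]-100)<5)&(d>0)
    for nm,m in (("green",green),("plate",pl)):
        k,lab,st,_=cv2.connectedComponentsWithStats(m.astype(np.uint8)); i=1+st[1:,4].argmax(); m=lab==i
        r=cv2.minAreaRect(W[m][:,:2].astype(np.float32)); print(n,nm,m.sum(),r,W[m][:,2].mean())
    blk=box&(hsv[...,2]<70)&(W[...,2]>140)&(W[...,2]<195)&(d>0)
    print("ball",blk.sum(),W[blk].mean(0),W[blk].min(0),W[blk].max(0),np.argwhere(blk).mean(0))
    mk=box&(W[...,2]>116)&(W[...,2]<132)&(hsv[...,1]<60)&(d>0)
    k,lab,st,c=cv2.connectedComponentsWithStats(mk.astype(np.uint8))
    for i in range(1,k):
        if st[i,4]>6: print("z116-132",st[i,4],c[i].round(1),W[lab==i].mean(0).round(1))
cv2.imwrite("pics/crop.png",np.hstack(out)[:,:,::-1])
E
```

```text
scene green 4058 ((579.1038818359375, -46.30206298828125), (220.0450897216797, 199.62600708007812), 79.71142578125) 89.71781802466975
scene plate 1679 ((577.33984375, -46.99585723876953), (118.77787017822266, 106.9605484008789), 79.18583679199219) 100.03729893901448
ball 239 [560.03885363  -2.43393269 180.61067734] [539.95042531 -21.98483542 161.3485674 ] [572.94834486  11.89835042 192.64586348] [165.60669456 273.61924686]
z116-132 69 [244.8 167.9] [551.3 -80.6 123. ]
z116-132 23 [265.2 182.1] [565.1 -20.3 124.8]
z116-132 623 [311.8 223.8] [610.5 116.2 122.4]
z116-132 212 [254. 222.] [664.8  14.2 121.4]
side green 3061 ((576.3868408203125, -43.75999450683594), (222.48397827148438, 196.90919494628906), 79.61272430419922) 89.62894430989229
side plate 1175 ((577.80419921875, -45.664894104003906), (119.6939697265625, 106.00514221191406), 80.40524291992188) 99.68489509420196
ball 177 [551.88647687   2.19679498 180.63858394] [536.87020909 -14.02033471 161.00301867] [571.91524921  13.44728205 193.14452483] [190.61016949 305.53672316]
z116-132 56 [319.  185.3] [548.7 -77.6 122.7]
z116-132 138 [260.3 196.1] [662.7  16.4 121.2]
z116-132 12 [303.8 199.8] [562.4 -17.1 123.5]
z116-132 396 [261.3 233.9] [607.1 118.6 122.8]
```

View pics/crop.png

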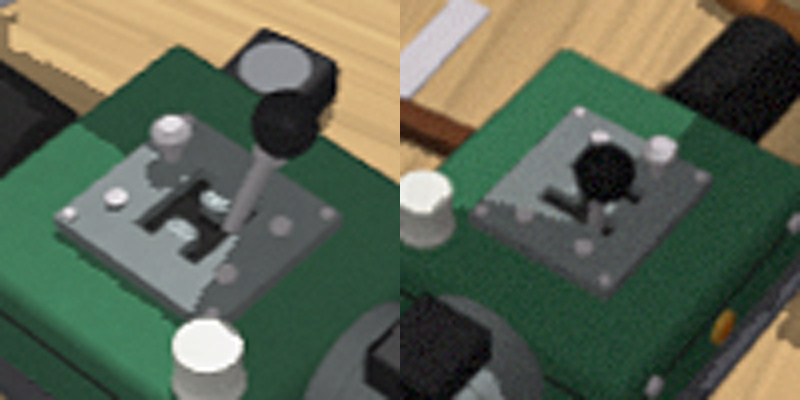

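Centre ≈ (577.5, -46) and yaw ≈ -0.18. The mushroom marker sits at feeder (-21, -37), so the target is near right. In the crop it is the tall peg at scene px (245,168) and side px (319,185). The ball is at feeder (-30, +40). First step is the push out to the cross passage.

```bash
cat >> h.py <<'E'
C=np.array([577.5,-46.,0]); a=-0.18
F=np.array([[np.cos(a),-np.sin(a),0],[np.sin(a),np.cos(a),0],[0,0,1]])
R=np.c_[F[:,0],-F[:,1],[0,0,-1]]
def P(x,y,tip): return C+F@np.array([x,y,tip+ctrl.tcp_to_tips])
def loc():
    s=sensors.read_state(); return (F.T@(np.array(s["eef_pos"])-C)).round(1),(F.T@s["force"]).round(1),round(s["t"],1)
def go(x,y,tip,vel=100,th=None):
    r=ctrl.move_l(P(x,y,tip),vel=vel,threshold=th); print(r,*loc()); return r
def snap(name):
    out=[]
    for n,(u,v) in (("scene",(253,185)),("side",(305,198))):
        im,d=optics.grab_frame(n); W=cloud(n,d); W=(W-C)@F
        out.append(cv2.resize(im[v-50:v+50,u-50:u+50],(400,400),interpolation=cv2.INTER_CUBIC))
        b=(im.max(2)<70)&(W[...,2]>150)&(W[...,2]<200)&(abs(W[...,0])<75)&(abs(W[...,1])<65)&(d>0)
        if b.sum()>20:   # sphere of radius 18: least-squares centre
            from scipy.optimize import least_squares
            p=W[b]; s=least_squares(lambda c:np.linalg.norm(p-c,axis=1)-18,p.mean(0)-[0,0,8],loss="soft_l1")
            print(n,b.sum(),"ball",s.x.round(1))
    cv2.imwrite(f"pics/{name}.png",np.hstack(out)[:,:,::-1])
E
python3 - <<'E'
from h import *
snap("a")
ctrl.gripper_to(0,20)
ctrl.move_ptp(P(-85,39,235),R); print(*loc())
go(-85,39,152,80,8)
go(-45,39,152,25,2.5)
E
```

```text
scene 236 ball [-30.7  34.3 171.7]
side 179 ball [-29.5  35.6 171.6]
[-84.8  38.4 260. ] [ 0.3 -0.   0.2] 3.3
False [-84.4  39.  177.7] [1.  1.1 0.2] 4.5
True [-59.9  38.9 176.4] [-0.5 -1.1  1.3] 5.6
```

Run:
```python
from h import *
go(-30,37,152,25,14)
snap("b")
```

```text
False [-30.   37.  176.9] [-2.9  1.2  2.2] 6.9
scene 317 ball [ -4.7  36.6 176.6]
side 84 ball [-20.4  40.7 181.1]
```

View pics/b.png

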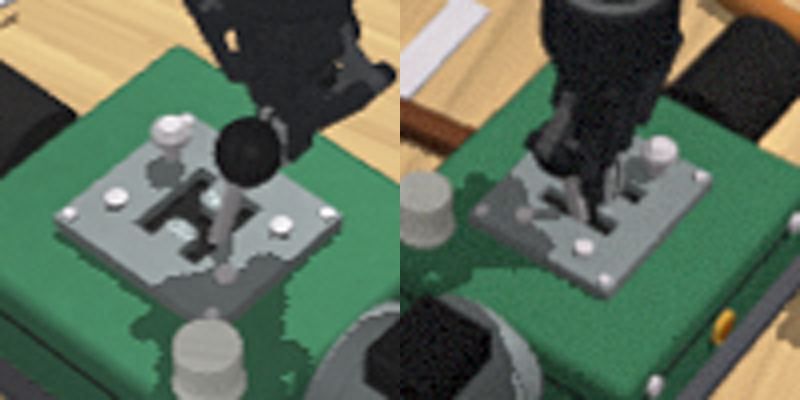

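The ball is at the passage, at scene crop px (248,150), and the fingertips are behind it. I'll back off, measure, and push across.

Run:
```python
from h import *
go(-50,37,152,80); go(-60,37,235,100); go(0,85,235,150)
snap("c")
go(0,85,152,80,8)
go(0,50,152,30,3)
```

```text
False [-49.5  36.7 177.3] [0.6 0.2 0.4] 7.4
False [-60.5  37.  259.1] [0.1 0.2 0.3] 8.4
False [ -0.6  84.8 259.1] [-1.2 -0.1 -0.7] 9.1
scene 222 ball [ -1.4  34.9 175.2]
side 175 ball [ -0.2  36.6 174.8]
False [  0.6  85.1 177.8] [ 0.7 -0.9  0.2] 10.3
True [ -0.2  67.3 176.8] [-0.6  0.5  0.9] 11.0
```

Run:
```python
from h import *
go(-0.5,-6,152,30,12)
go(0,20,152,80); go(0,20,235,100); go(55,20,235,150)
snap("d")
```

```text
False [ -0.9  -5.9 176.8] [ 0.   3.  -1.8] 13.6
False [  0.2  20.4 177.3] [-0.2  0.7  0.5] 14.1
False [ -0.6  20.  259.1] [ 0.1 -0.  -0.6] 15.1
False [ 54.3  20.  258.8] [-0.3  0.2  0. ] 15.6
side 158 ball [ -0.5 -38.1 174.6]
```

View pics/d.png

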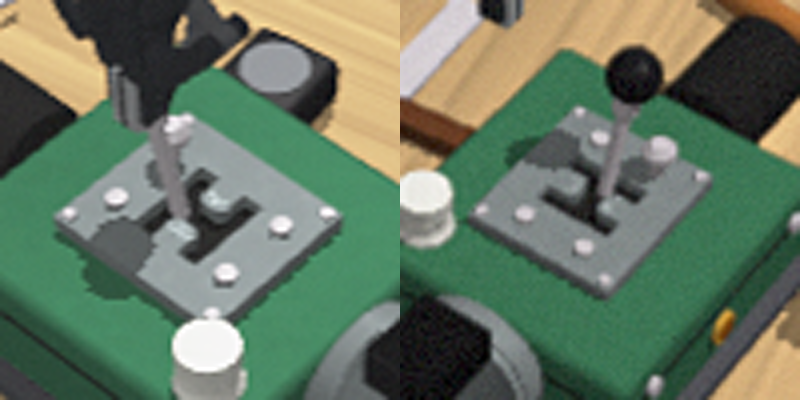

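The lever is in the right slot, with the ball at side crop px (635,75) = feeder (0, -38). Next I'll push it toward the robot and into near right, where the mushroom peg stands.

Run:
```python
from h import *
go(60,-38,235,150)
go(60,-38,152,80,8)
go(-10,-38,152,30,12)
go(-25,-38,150,15,12)
go(20,-38,152,80); go(40,-38,240,100); go(110,-38,280,150)
snap("e")
```

```text
False [ 59.7 -38.  260.1] [-0.6  0.   0.4] 16.3
False [ 60.6 -38.1 177.9] [-0.4  0.5  0.1] 17.4
False [-10.2 -37.8 176.7] [ 3.6  1.6 -0.7] 19.9
False [-23.5 -38.  175.2] [ 8.3  2.6 -5.7] 21.1
False [ 19.2 -38.1 176.7] [-0.5 -0.2 -0. ] 21.8
False [ 39.3 -37.9 264. ] [ 0.5  0.4 -0.5] 22.9
False [109.2 -37.9 303.7] [-0.  -0.3 -0.4] 23.5
scene 200 ball [-48.6 -36.9 167. ]
side 175 ball [-47.1 -35.6 166.4]
```

View pics/e.png

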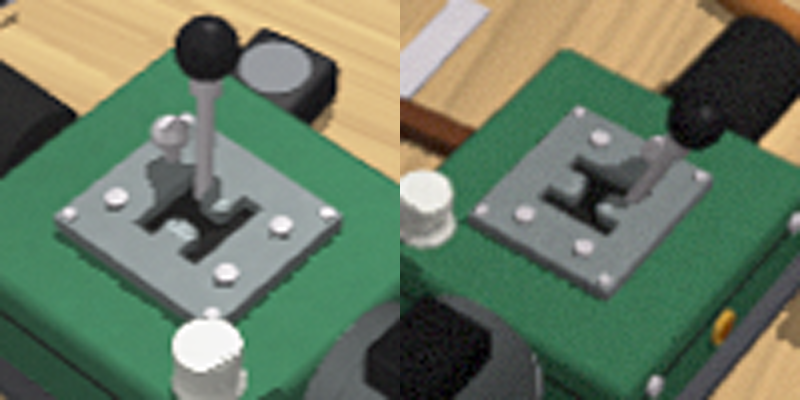

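The ball is at feeder (-48, -36, 166.5), fully home in the near right slot beside the peg, and the end stop was felt. In the picture it is at scene crop px (207,48). The arm is clear, so I'm handing the job in.

```bash
python3 -c "
from plant import ctrl
print(ctrl.finish_job())"
```

```text
the job is handed in; nothing more can be done
None
```

The lever is fully home in the near right slot beside the mushroom-headed marker peg, the arm is clear, and the job is handed in at about 24 s; the hand-in returned no verdict.

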